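# Flip the guarded arming toggle

### The arm

A 6-joint arm with a two-finger parallel gripper is mounted at the origin on a cart in front of the work surface, level with it; the furniture and walls round the work are solid. World frame = base frame: x ahead of the robot, y to its left, z up, the work surface at z = 0. Lengths are in m, angles in rad, forces in N, time in s.
With the tool pointing down it reaches from about 0.35 to 0.95 m from the base axis. Payload 17.4 kg.
Tool frame: the origin (TCP) lies between the finger pads; the fingertips stand ahead of it and the grasp point (between the pads) lies 8 mm behind it (finger_overhang is the z of the fingertips in the tool frame, in m); z points along the fingers, y is the direction in which the jaws open and shut (so a half turn about z gives the same grasp; the last joint's range is limited). The gripper opens to 93 mm and grips with 3 to 60 N. Pads are 15 mm wide; open, the fingers measure 128 mm over their backs; the gripper's body (75 mm by 188 mm) begins 65 mm behind the grasp point.
Start: joints at [1.219, 0.116, 1.442, -0, 1.584, -0.038], TCP at [0.208, 0.642, 0.23] pointing down, gripper open.
Joint ranges: [-2.83, 2.83], [-0.83, 2.19], [0.07, 2.5], [-1.14, 4.28], [0.01, 3], [-2.97, 2.97]. Speed limits (rad/s): [1.89, 1.89, 2.22, 3.14, 3.14, 3.14].

### API

Orientations are given as a unit quaternion [w, x, y, z].
In Python, from workcell import get_obs, grab_frame, camera_model, hand_in, finger_overhang gives the robot as it stands. The module is installed in compiled form; this text tells all that it offers.
- The arm moves only by the shell command python3 -m handwheel 'ROWS' [FORCE]. ROWS is JSON, a list of rows, each a list of 3 entries, a list of its own where there are three numbers: the shift along the tool's x, y, z in units of 100 mm (1.0 is 100 mm), then the turn about the tool's z in units of pi rad (1.0 is pi rad), then the opening, from 0 (shut) to 1 (fully open). A call has 1 to 8 rows; each row is the pose to reach, as a shift and turn from the pose commanded when the call began, along the tool's axes at that moment, turning the shorter way round; what a row does not reach only later rows make up. A row lasts 1/10 s, in which the tool goes at most 50 mm and 8.59 degrees, less where a joint would pass 70% of its speed; a pose out of reach is approached as far as the arm can. A call with a number of a shift or a turn outside -1 to 1 is refused whole. A call with a gripper value outside its range is refused whole. The fingers move at their own pace and stop on an object; FORCE is the grip in N (left out, the last holds). Time passes only in rows, so rows that repeat a pose let the fingers close. It gives the time, the measured TCP pose, the force and the opening at its end, in the units of the state.
- get_obs(): the state, without advancing time (a new reading comes with each control period).
- grab_frame(name): name is "scene" or "top" or "wrist"; returns the picture (480x640x3 uint8, red, green, blue); there is no depth.
- camera_model(name): a dict with "K" (3x3 intrinsics, pixels), "k1" (the pictures are not rectified: a ray, as slopes to the right and down, at radius r is drawn at 1 + k1 r^2 times it, then the intrinsics apply), "camera_from_world" (4x4, takes a point from world to camera coordinates). Camera axes: x right, y down, z forward; pixel columns grow to the right and rows downward; lengths in m; the calibration is good to about 2 mm. A picture is of the moment at which its call begins: read the wrist's pose just before it. camera_model takes no time and is no camera call; for the wrist camera it gives the pose at the moment of the call.
- hand_in(): hands the job in, once; it reports no verdict.
The state is a dict: "clock": time; "qpos": joint angles; "qvel": joint speeds; "joint_efforts": joint torques, N m; "eef_pos": TCP position; "orientation": TCP orientation; "contact_force": force on the tool from outside, world axes, zero at the start; "wrist_torque": the same for the moment, N m; "finger_gap": finger opening in m.
Only numpy, scipy, OpenCV 4.12 (cv2) and the standard library are available. Lean on these libraries where they do the work, as an engineer would, in place of code of your own. Each camera call takes 0.05 s, during which the arm holds its last target. There are 200 camera calls.

### The job

Switch on the guarded toggle on the grey switch box: with a finger under its lip, lift the hinged metal guard, and while the guard is up push the toggle beneath it fully over to the hinge side, then draw the finger out and let the guard drop fully shut over it. Work with fingertips and finger backs only, gently: do not pinch, lift or shove the box or its guard, and leave the things round it where they are.

Things in the scene. Friction and masses are not known exactly. Their poses are not given: they have to be found in the camera images.
- station: grey switch box, loose on the bench on rubber feet, 2.2 kg (slides if pushed with some 10 N). Enclosure 94 (x) x 96 (y) mm, from x = -40 to +54 mm. Origin: on the bench below the toggle's pivot (to 2 mm); x points from the front (lip side) to the back (hinge side), y left, z up. Its front roughly faces the robot
- deck (a point): the box's flat top deck beside the toggle, at (0, 0, 40) mm of the box's frame. Two upright cheeks (6 mm thick, x = -38 to +40 mm, inner faces at y = +-32 mm) rise from the deck to 84 mm above the bench; the toggle stands in the 64 mm wide gap between them
- guard (a joint): guard's hinge angle (rad): 0 shut, lying over the cheeks; grows as its front is lifted; stop at 1.35. It never passes upright: let go at any angle it drops shut by its own weight (about 100 g; about 1 N at the lip raises it), so it must be kept up, resting on the finger, while the toggle is flipped
- guard_lip (a point): middle of the front edge of the guard's lifting lip: a level dark steel strip 60 mm wide, 3 to 5 mm thick, sticking out 20 mm forwards from the foot of the guard's skirt. When shut it is at (-63.5, 0, 68.5) mm of the box's frame, free space below it down to the bench, and it overhangs the front of the enclosure by 23 mm
- guard_hinge (a point): middle of the guard's hinge line, at (36, 0, 88) mm of the box's frame, along the box's y; the lip's edge swings about it on a 101 mm radius. The guard is dark steel, a 4 mm top plate, 78 mm wide, underside 86 mm above the bench when shut, with a skirt at its front hanging down to 67 mm above the bench
- toggle (a joint): angle of the toggle: 0 off, leaning to the front (to the lip); 0.7 on, leaning to the back (to the hinge); it tips over by itself to one side or the other from about 0.35. Pushing it takes well under 1 N
- toggle_tip (a point): centre of the steel toggle's round tip (10 mm ball on a 6 mm bar 34 mm long, in a bushing nut that stands 4 mm above the deck). The toggle pivots about a line along the box's y at (-2, 0, 43) mm of the box's frame: the tip is at (-14, 0, 75) mm when off and at (+10, 0, 75) mm when on
- tape_measure: tape measure standing upright, 34x70x56 mm high, origin under its middle; leave alone
- thin_spool: small spool of wire standing on end, 50 mm diameter, 52 mm high, origin under its middle; leave alone
- die_block: steel crimp die block, 44x62x35 mm high, origin under its middle; leave alone

How it is judged:
By the outcome, as a careful person would: the job done as asked, in the order asked, and still so for the second after the job is handed in, with the robot touching nothing.
It also fails if it takes over 56 s, if anything falls off the work surface, if the arm or the gripper's body presses on something with over 40 N, if the wrist force passes 120 N, or if a joint passes its speed limit or range.

## Working session

There is one attempt and no reset: what is moved stays moved. The work goes in short steps, Python scripts to look and compute and a shell command to move; the robot and the scene stay as the last step left them, time stands still between calls to the robot, and variables do not carry over. Pictures are saved under pics/ and viewed, about 8 in all and at most 12, crops included, and the job is handed in when it is done.

```bash
mkdir -p pics; python3 - <<'E'
from workcell import *
import cv2
print(get_obs(), finger_overhang)
for n in("scene","top"):
    cv2.imwrite(f"pics/{n}0.png",grab_frame(n)[:,:,::-1])
    m=camera_model(n);print(n,m)
E
```

```text
{'clock': 0.0, 'qpos': array([ 1.21918536e+00,  1.16495606e-01,  1.44225135e+00, -3.16791992e-05,
        1.58400802e+00, -3.78244261e-02]), 'qvel': array([ 0.00020682, -0.00090711, -0.00053027, -0.00049305,  0.00235857,
        0.00090354]), 'joint_efforts': array([ 5.34847495e-04, -7.21280909e+01, -6.22597289e+01,  7.78815011e-02,
        2.39225978e-02, -9.78222261e-05]), 'eef_pos': array([0.20831491, 0.64185233, 0.22890733]), 'orientation': array([-9.69090141e-05,  1.56250564e-01,  9.87717279e-01, -5.73240171e-04]), 'contact_force': array([ 0.82354916,  0.59908987, -0.1753054 ]), 'wrist_torque': array([-0.04536178,  0.02990355,  0.03765015]), 'finger_gap': 0.0929835024730397} 0.011
scene {'K': array([[510.31749943,   0.        , 326.80329961],
       [  0.        , 510.31749943, 237.30446747],
       [  0.        ,   0.        ,   1.        ]]), 'k1': 0.030039866901817668, 'camera_from_world': array([[ 0.73013993, -0.68301691,  0.01958541, -0.18898707],
       [-0.36765752, -0.41686044, -0.83129737,  0.37218383],
       [ 0.57595454,  0.59976268, -0.55548275,  0.52538136],
       [ 0.        ,  0.        ,  0.        ,  1.        ]])}
top {'K': array([[610.86414593,   0.        , 317.01457251],
       [  0.        , 610.86414593, 246.99746674],
       [  0.        ,   0.        ,   1.        ]]), 'k1': -0.20795057643917272, 'camera_from_world': array([[ 0.01128833, -0.99993482, -0.00170956,  0.28269073],
       [-0.99803133, -0.01116132, -0.06171626,  0.55352975],
       [ 0.06169316,  0.00240287, -0.99809227,  1.18798545],
       [ 0.        ,  0.        ,  0.        ,  1.        ]])}
```

View pics/scene0.png

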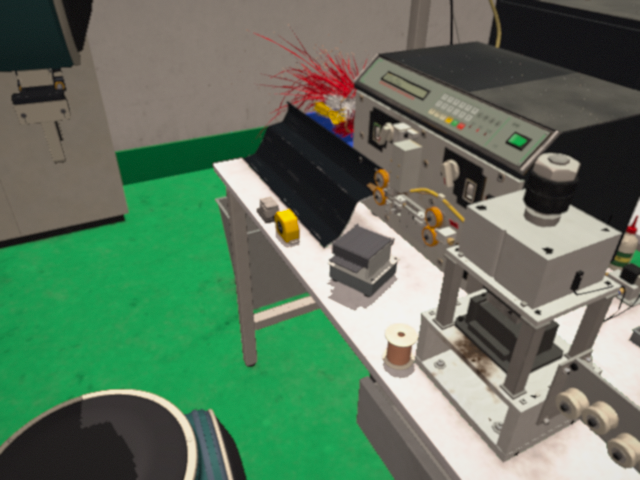

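View pics/top0.png

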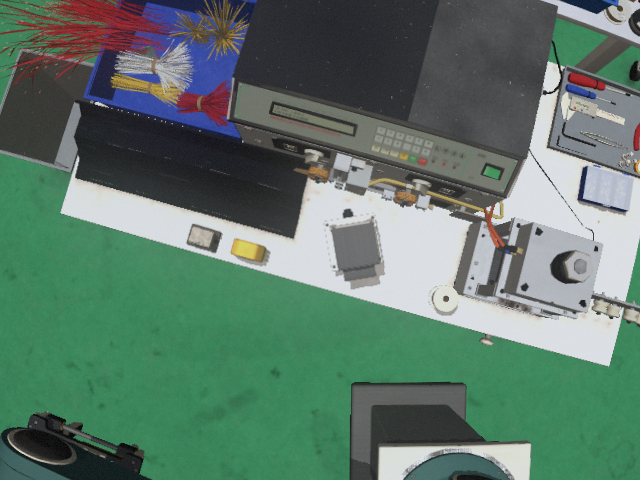

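The scene picture shows the box with its dark guard at about (362,258), the lip towards the camera. In the top picture the box is at about (355,248), its lip at (368,280). The tape measure is at (249,250), the spool at (445,299) and the die block at (204,236). I'll zoom in next.

```bash
python3 - <<'E'
import cv2
t=cv2.imread("pics/top0.png")[195:305,300:410]; s=cv2.imread("pics/scene0.png")[215:305,315:415]
a=cv2.resize(t,None,fx=5.4,fy=5.4,interpolation=cv2.INTER_CUBIC)
cv2.imwrite("pics/c1.png",a)
E
```

```text
(no output)
```

View pics/c1.png

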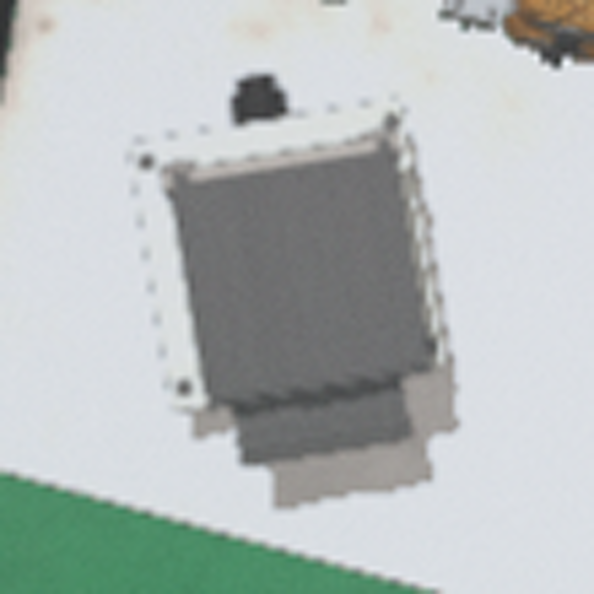

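```bash
cat > h.py <<'E'
import numpy as np, cv2
from workcell import *
def proj(name,P,m=None):
    m=m or camera_model(name); T=m["camera_from_world"]; p=np.atleast_2d(P)@T[:3,:3].T+T[:3,3]
    s=p[:,:2]/p[:,2:]; s=s*(1+m["k1"]*(s**2).sum(1,keepdims=True)); return s@m["K"][:2,:2].T+m["K"][:2,2]
def box2w(pose,P):
    x,y,a=pose; P=np.atleast_2d(P).astype(float)/1000; c,s=np.cos(a),np.sin(a)
    return np.c_[x+c*P[:,0]-s*P[:,1], y+s*P[:,0]+c*P[:,1], P[:,2]]
E
python3 - <<'E'
from h import *
from scipy.optimize import least_squares
B=[(-63.5,30,68.5),(-63.5,-30,68.5),(54,48,40),(54,-48,40),(-40,48,40),(-43,39,90),(-43,-39,90)]
px=np.array([(242,465),(412,437),(130,145),(400,97),(180,407),(208,405),(436,368)])/5.4+[300,195]
f=lambda q:(proj("top",box2w(q,B))-px).ravel()
r=least_squares(f,[.5,.2,0]); print(r.x,np.degrees(r.x[2]),r.fun.reshape(-1,2).round(1))
q=r.x
print(box2w(q,[(-63.5,0,68.5),(36,0,88),(54,0,0)]))
print(proj("scene",box2w(q,B)).round(0).tolist())
# other things on bench plane approx
m=camera_model("top");T=m["camera_from_world"]
for n,u,z in[("tape",(249,248),.056),("spool",(445,299),.052),("die",(203,234),.035),("edge1",(61,213),0),("edge2",(610,366),0),("machL",(297,237),.1),("orangeroller",(405,197),.1),("machine",(520,190),.1)]:
    g=least_squares(lambda w:(proj("top",[w[0],w[1],z])-u).ravel(),[.5,.2]).x; print(n,g.round(3))
s=cv2.imread("pics/scene0.png")[200:310,295:425]
cv2.imwrite("pics/c2.png",cv2.resize(s,None,fx=6,fy=5.4,interpolation=cv2.INTER_CUBIC))
E
```

```text
[0.55248395 0.21717329 0.17992439] 10.308908317852465 [[ 0.2 -0.7]
 [-0.  -0.9]
 [ 0.8  0.5]
 [-0.6  1.2]
 [-0.2 -0.3]
 [ 0.3  0.2]
 [-0.5 -0. ]]
[[0.49000901 0.20580964 0.0685    ]
 [0.58790281 0.22361568 0.088     ]
 [0.60561224 0.22683687 0.        ]]
[[330.0, 259.0], [358.0, 272.0], [357.0, 240.0], [400.0, 258.0], [329.0, 262.0], [333.0, 242.0], [370.0, 258.0]]
tape [0.545 0.419]
spool [0.451 0.041]
die [0.572 0.513]
edge1 [0.617 0.826]
edge2 [ 0.307 -0.332]
machL [0.563 0.326]
orangeroller [0.64  0.126]
machine [ 0.658 -0.095]
```

View pics/c2.png

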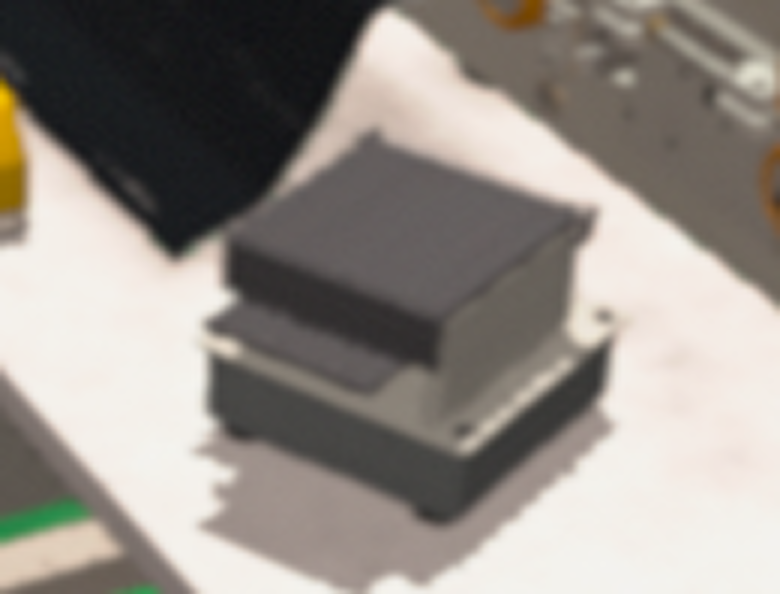

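The crop agrees with the top-view fit: its lip corner at (370,390) maps to scene (357,272), which is the predicted pixel. 

A vertical tool can't get a finger under the lip, because the gripper body would meet the guard. I'll test in free space how the arm behaves near the edge of its reach, since that may let the tool tilt.

```bash
python3 -m handwheel '[[[0,0.5,0],0,0],[[0,1,0],0,0]]'; python3 -m handwheel '[[[0,0.5,0],0,0],[[0,1,0],0,0]]'; python3 -m handwheel '[[[0,0.5,0],0,0],[[0,1,0],0,0],[[0,1,0],0,0]]';python3 -m handwheel '[[[0,0.5,0],0,0],[[0,1,0],0,0],[[0,1,0],0,0]]'
```

```text
clock: 0.3
eef_pos: [0.2394, 0.7377, 0.2302]
orientation: [0.0, 0.156, 0.988, 0.0]
contact_force: [0.1, 0.7, 0.7]
finger_gap: 0.0815
clock: 0.5
eef_pos: [0.2696, 0.8306, 0.229]
orientation: [-0.0, 0.156, 0.988, -0.0]
contact_force: [-0.4, -0.2, 0.4]
finger_gap: 0.0654
clock: 0.8
eef_pos: [0.3003, 0.9254, 0.2284]
orientation: [-0.0, 0.156, 0.988, -0.001]
contact_force: [0.4, 0.6, -0.4]
finger_gap: 0.0412
clock: 1.1
eef_pos: [0.3164, 0.9747, 0.2095]
orientation: [0.002, 0.156, 0.988, 0.013]
contact_force: [-1.4, -2.5, 9.8]
finger_gap: 0.0173
```

```bash
python3 -m handwheel '[[[0,0.5,0],0,0],[[0,1,0],0,0],[[0,1,0],0,0]]'; python3 -m handwheel '[[[0,0,0],0,0],[[0,0,0],0,0]]';python3 -c "
from h import *
print(get_obs()['qpos'].round(3))"
```

```text
clock: 1.4
eef_pos: [0.3221, 0.9924, 0.1919]
orientation: [0.005, 0.156, 0.987, 0.034]
contact_force: [-0.6, -0.4, 0.5]
finger_gap: 0.0004
clock: 1.6
eef_pos: [0.322, 0.9923, 0.1948]
orientation: [0.006, 0.156, 0.987, 0.035]
contact_force: [-0.3, -0.4, 0.1]
finger_gap: 0.0001
[ 1.232  1.126  0.073  0.002  1.872 -0.024]
```

```bash
python3 -m handwheel '[[[0,-0.4,0],0,0],[[0,-0.4,0],0,0],[[0,-0.4,0],0,0]]'; python3 -c "
from h import *
print(get_obs()['qpos'].round(3))"
```

```text
clock: 1.9
eef_pos: [0.3093, 0.9531, 0.1919]
orientation: [0.006, 0.156, 0.987, 0.035]
contact_force: [0.2, 0.3, 0.6]
finger_gap: 0.0004
[ 1.231  0.894  0.456  0.002  1.722 -0.026]
```

The tilt persists when I back off, so I can build it up at the edge of reach. I'll check the wrist-camera mount, then lift and swing to the box's heading at a safe height.

```bash
cat >> h.py <<'E'
from scipy.spatial.transform import Rotation as Ro
def Rt(o): w=o["orientation"]; return Ro.from_quat([w[1],w[2],w[3],w[0]]).as_matrix()
def log():
    o=get_obs(); R=Rt(o); z=R[:,2]
    open("log.txt","a").write(" ".join(map(str,[*o["qpos"],*o["eef_pos"],*R.ravel()]))+"\n")
    print("t",round(o["clock"],2),"q",o["qpos"].round(3),"p",o["eef_pos"].round(4),"pitch(up)",np.degrees(np.arcsin(z[2])).round(1),"head",np.degrees(np.arctan2(z[1],z[0])).round(1),"x",R[:,0].round(3),"y",R[:,1].round(3),"F",o["contact_force"].round(1))
E
python3 - <<'E'
from h import *
log(); o=get_obs(); T=camera_model("wrist")["camera_from_world"]; c=-T[:3,:3].T@T[:3,3]
print("cam in tool",Rt(o).T@(c-o["eef_pos"]), "cam z in tool",Rt(o).T@T[2,:3])
E
python3 -m handwheel '[[[0,-0.3,-0.4],0,0],[[0,-0.6,-0.8],0,0],[[0,-0.8,-1],0,0]]'
python3 -m handwheel '[[[0,-0.3,-0.4],0,0],[[0,-0.6,-0.8],0,0],[[0,-0.8,-1],0,0]]'
python3 -m handwheel '[[[0,-0.1,-0.4],0,0],[[0,-0.3,-0.8],0,0],[[0,-0.3,-1],0,0]]'
python3 -m handwheel '[[[0,-0.1,-0.4],0,0],[[0,-0.3,-0.8],0,0],[[0,-0.3,-1],0,0]]'
python3 -c "from h import *;log()"
```

```text
t 1.9 q [ 1.231  0.894  0.456  0.002  1.722 -0.026] p [0.3093 0.9531 0.1919] pitch(up) -86.0 head 72.0 x [-0.951  0.309 -0.   ] y [0.308 0.949 0.07 ] F [0.2 0.3 0.6]
cam in tool [ 0.08324141  0.00035297 -0.15418154] cam z in tool [-2.97897345e-01 -4.87767036e-04  9.54597786e-01]
clock: 2.2
eef_pos: [0.2824, 0.8702, 0.2914]
orientation: [0.006, 0.156, 0.987, 0.037]
contact_force: [-0.2, 0.2, 1.9]
finger_gap: 0.0004
clock: 2.5
eef_pos: [0.2555, 0.7872, 0.3855]
orientation: [0.006, 0.156, 0.987, 0.037]
contact_force: [-0.3, 0.2, 0.7]
finger_gap: 0.0007
clock: 2.8
eef_pos: [0.2438, 0.7515, 0.484]
orientation: [0.006, 0.156, 0.987, 0.038]
contact_force: [0.2, -0.3, 0.2]
finger_gap: 0.0002
clock: 3.1
eef_pos: [0.2322, 0.7158, 0.5813]
orientation: [0.006, 0.156, 0.987, 0.038]
contact_force: [-0.6, -0.0, 1.4]
finger_gap: 0.0006
t 3.1 q [ 1.222  0.425  0.488  0.003  2.153 -0.033] p [0.2322 0.7158 0.5813] pitch(up) -85.6 head 71.8 x [-0.951  0.309 -0.   ] y [0.308 0.948 0.077] F [-0.6 -0.   1.4]
```

```bash

python3 -m handwheel '[[[-0.4,-0.25,0],0,0],[[-0.8,-0.5,0],0,0],[[-1,-0.62,0],0,0]]'>/dev/null
python3 -m handwheel '[[[-0.4,-0.25,0],0,0],[[-0.8,-0.5,0],0,0],[[-1,-0.62,0],0,0]]'>/dev/null
python3 -m handwheel '[[[-0.4,-0.25,0],0,0],[[-0.8,-0.5,0],0,0],[[-1,-0.62,0],0,0]]'>/dev/null
python3 -m handwheel '[[[-0.4,-0.25,0],0,0],[[-0.8,-0.5,0],0,0],[[-1,-0.62,0],0,0]]'
python3 -m handwheel '[[[-0.4,-0.25,0],0,0],[[-0.8,-0.5,0],0,0],[[-1,-0.62,0],0,0]]'>/dev/null
python3 -m handwheel '[[[-0.4,-0.25,0],0,0],[[-0.8,-0.5,0],0,0],[[-1,-0.62,0],0,0],[[-1,-0.62,0],0,0]]'
python3 -c "from h import *;log()"
python3 -m handwheel '[[[0,0,0],0.844,0],[[0,0,0],0.844,0],[[0,0,0],0.844,0],[[0,0,0],0.844,0],[[0,0,0],0.844,0],[[0,0,0],0.844,0],[[0,0,0],0.844,0],[[0,0,0],0.844,0]]'
python3 -c "from h import *;log()"
```

```text
clock: 4.3
eef_pos: [0.5385, 0.3575, 0.558]
orientation: [0.006, 0.157, 0.987, 0.035]
contact_force: [-0.8, 0.4, -1.0]
finger_gap: 0.0005
clock: 5.0
eef_pos: [0.6909, 0.1786, 0.5479]
orientation: [0.005, 0.158, 0.987, 0.034]
contact_force: [-0.6, 0.3, -0.2]
finger_gap: 0.0005
t 5.0 q [ 0.193  0.296  0.713  0.07   2.098 -1.025] p [0.6909 0.1786 0.5479] pitch(up) -86.1 head 71.9 x [-0.95   0.312  0.   ] y [0.311 0.948 0.069] F [-0.6  0.3 -0.2]
clock: 5.8
eef_pos: [0.6882, 0.182, 0.5498]
orientation: [-0.014, 0.688, 0.725, 0.032]
contact_force: [0.7, -0.0, 0.5]
finger_gap: 0.0008
t 5.8 q [0.198 0.292 0.715 0.07  2.098 0.182] p [0.6882 0.182  0.5498] pitch(up) -86.0 head 70.7 x [-0.052  0.997  0.065] y [0.998 0.051 0.027] F [ 0.7 -0.   0.5]
```

```bash

python3 -m handwheel '[[[-0.1,0.1,-0.2],0.461,0],[[-0.2,0.3,-0.5],0.461,0],[[-0.4,0.6,-1],0.461,0],[[-0.8,0.8,-1],0.461,0],[[-0.8,1,-1],0.461,0],[[-0.8,1,-1],0.461,0],[[-0.8,1,-1],0.461,0],[[-0.8,1,-1],0.461,0]]'
python3 -m handwheel '[[[0,0,0],0.08,0],[[0,0,0],0.08,0]]'
python3 -c "from h import *;log()"
python3 -m handwheel '[[[0.5,0,0],0,0],[[1,0,0],0,0]]'
python3 -c "from h import *;log()"
python3 -m handwheel '[[[0.5,0,0],0,0],[[1,0,0],0,0]]'
python3 -c "from h import *;log()"
python3 -m handwheel '[[[0.5,0,0],0,0],[[1,0,0],0,0]]'
python3 -c "from h import *;log()"
```

```text
clock: 6.6
eef_pos: [0.7694, 0.0988, 0.6243]
orientation: [-0.022, 0.955, 0.292, 0.048]
contact_force: [-0.6, 0.5, 0.2]
finger_gap: 0.0005
clock: 6.8
eef_pos: [0.769, 0.0993, 0.6247]
orientation: [-0.028, 0.984, 0.171, 0.045]
contact_force: [-0.1, -0.4, -0.2]
finger_gap: 0.0003
t 6.8 q [0.071 0.65  0.073 0.089 2.333 1.363] p [0.769  0.0993 0.6247] pitch(up) -84.0 head 42.0 x [0.938 0.334 0.097] y [ 0.339 -0.94  -0.04 ] F [-0.1 -0.4 -0.2]
clock: 7.0
eef_pos: [0.8072, 0.1226, 0.5924]
orientation: [-0.028, 0.983, 0.173, 0.058]
contact_force: [0.0, -0.0, -0.7]
finger_gap: 0.0003
t 7.0 q [0.096 0.693 0.074 0.084 2.261 1.375] p [0.8072 0.1226 0.5924] pitch(up) -82.6 head 35.7 x [0.933 0.338 0.124] y [ 0.344 -0.938 -0.035] F [ 0.  -0.  -0.7]
clock: 7.2
eef_pos: [0.8412, 0.1438, 0.5621]
orientation: [-0.028, 0.982, 0.173, 0.072]
contact_force: [0.7, 0.2, 0.1]
finger_gap: 0.0002
t 7.2 q [0.117 0.732 0.074 0.079 2.193 1.39 ] p [0.8412 0.1438 0.5621] pitch(up) -81.1 head 31.5 x [0.93  0.336 0.151] y [ 0.344 -0.938 -0.031] F [0.7 0.2 0.1]
clock: 7.4
eef_pos: [0.8708, 0.1629, 0.5362]
orientation: [-0.029, 0.981, 0.172, 0.087]
contact_force: [0.8, -0.1, -0.6]
finger_gap: 0.0005
t 7.4 q [0.135 0.766 0.074 0.075 2.128 1.404] p [0.8708 0.1629 0.5362] pitch(up) -79.4 head 28.1 x [0.925 0.333 0.182] y [ 0.343 -0.939 -0.026] F [ 0.8 -0.1 -0.6]
```

```bash

python3 -m handwheel '[[[1,0,-0.8],0.055,0],[[1,0,-0.8],0.055,0]]' >/dev/null
python3 -c "from h import *;log()"
python3 -m handwheel '[[[1,0,-0.8],0,0]]' >/dev/null
python3 -c "from h import *;log()"
python3 -m handwheel '[[[1,0,-0.8],0,0],[[1,0,-0.8],0,0],[[1,0,-0.8],0,0],[[1,0,-0.8],0,0]]' >/dev/null
python3 -c "from h import *;log()"
python3 - <<'E'
from h import *
from scipy.optimize import least_squares
D=np.loadtxt("log.txt")
def fk(p,q):
    a,h,l2,l3,e,t=p
    S=q[1]+q[2]
    # wrist centre in plane; use measured tool z for tool length
    return np.array([a+l2*np.sin(q[1])+l3*np.sin(S)+e*np.cos(S), h+l2*np.cos(q[1])+l3*np.cos(S)-e*np.sin(S)])
def res(p):
    r=[]
    for d in D:
        q=d[:6]; P=d[6:9]; R=d[9:].reshape(3,3); w=P-p[5]*R[:,2]
        rz=fk(p,q); r+=[w[0]-np.cos(q[0])*rz[0], w[1]-np.sin(q[0])*rz[0], w[2]-rz[1]]
    return r
s=least_squares(res,[0.1,.4,.5,.5,0,.2]); print(s.x.round(4),abs(s.fun).max())
E
```

```text
t 7.6 q [0.143 0.748 0.073 0.075 2.111 1.59 ] p [0.8667 0.1697 0.5536] pitch(up) -77.5 head 25.5 x [0.965 0.159 0.208] y [ 0.175 -0.983 -0.059] F [-0.3 -0.5  0.9]
t 7.7 q [0.14  0.736 0.073 0.077 2.094 1.582] p [0.8673 0.1678 0.5647] pitch(up) -75.9 head 24.0 x [0.958 0.163 0.237] y [ 0.181 -0.982 -0.059] F [-0.3  1.   0.2]
t 8.1 q [0.133 0.713 0.073 0.081 2.081 1.581] p [0.862  0.1615 0.5856] pitch(up) -73.9 head 22.3 x [0.95  0.156 0.271] y [ 0.179 -0.982 -0.06 ] F [-0.5  0.5  0.8]
[0.0083 0.3255 0.4211 0.6384 0.0388 0.4953] 0.02398044068954086
```

```bash

python3 -m handwheel '[[[1,0,-0.5],0,0]]' >/dev/null
python3 -m handwheel '[[[1,0,-0.5],0,0]]' >/dev/null
python3 -m handwheel '[[[1,0,-0.5],0,0]]' >/dev/null
python3 -m handwheel '[[[1,0,-0.5],0,0]]' >/dev/null
python3 -m handwheel '[[[1,0,-0.4],0,0]]' >/dev/null
python3 -m handwheel '[[[1,0,-0.4],0,0]]' >/dev/null
python3 -c "from h import *;log()"
python3 -m handwheel '[[[1,0,-0.4],0,0]]' >/dev/null
python3 -m handwheel '[[[1,0,-0.3],0,0]]' >/dev/null
python3 -m handwheel '[[[1,0,-0.3],0,0]]' >/dev/null
python3 -m handwheel '[[[1,0,-0.3],0,0]]' >/dev/null
python3 -m handwheel '[[[1,0,-0.2],0,0]]' >/dev/null
python3 -m handwheel '[[[1,0,-0.2],0,0]]' >/dev/null
python3 -c "from h import *;log()"
cat > fit.py <<'E'
from h import *
from scipy.optimize import least_squares
D=np.loadtxt("log.txt")
def fkw(p,q):
    S=q[1]+q[2]; r=p[0]+p[2]*np.sin(q[1])+p[3]*np.sin(S)+p[4]*np.cos(S)
    return np.array([r*np.cos(q[0]),r*np.sin(q[0]),p[1]+p[2]*np.cos(q[1])+p[3]*np.cos(S)-p[4]*np.sin(S)])
def res(p): return np.concatenate([d[6:9]-p[5]*d[9:].reshape(3,3)[:,2]-fkw(p,d) for d in D])
p=least_squares(res,[0.1,.4,.5,.5,0,.2],loss="soft_l1",f_scale=.002).x; 
if __name__=="__main__": print(p.round(4),abs(res(p)).round(4).reshape(-1,3).max(1))
E
python3 fit.py
```

```text
t 8.7 q [0.12  0.687 0.073 0.092 1.921 1.576] p [0.8939 0.1583 0.6262] pitch(up) -63.3 head 17.9 x [0.886 0.133 0.444] y [ 0.18  -0.981 -0.065] F [ 1.1 -0.1  0. ]
t 9.3 q [0.109 0.667 0.073 0.102 1.752 1.571] p [0.9266 0.156  0.6705] pitch(up) -52.5 head 15.7 x [0.789 0.104 0.605] y [ 0.182 -0.981 -0.069] F [ 0.4 -0.4 -0.1]
[-0.0018  0.129   0.4632  0.6288  0.0634  0.305 ] [0.0261 0.0227 0.0247 0.0247 0.025  0.025  0.0249 0.0248 0.0247 0.0247
 0.0246 0.0242 0.0239]
```

```bash

sed -i 's/^def res.*/def lat(q,d): return d*np.array([-np.sin(q[0]),np.cos(q[0]),0])\ndef res(p): return np.concatenate([d[6:9]-d[9:].reshape(3,3)@np.array([p[7],p[8],p[5]])-fkw(p,d)-lat(d,p[6]) for d in D])/; s/0,.2\]/0,.2,0,0,0]/' fit.py; python3 fit.py
```

```text
[-0.      0.1376  0.4597  0.6203  0.0814  0.2914  0.0255 -0.      0.    ] [0. 0. 0. 0. 0. 0. 0. 0. 0. 0. 0. 0. 0.]
```

```bash
cat > feas.py <<'E'
from fit import *
q0=np.array([.5524839,.2171733,.17992])
def ik(tip,head,pit):
    h,g=np.radians(head),np.radians(pit); z=np.array([np.cos(g)*np.cos(h),np.cos(g)*np.sin(h),np.sin(g)])
    w=tip-(.011+.2914)*z; r=np.sqrt(w[0]**2+w[1]**2-.0255**2); q1=np.arctan2(w[1],w[0])-np.arctan2(.0255,r)
    f=lambda a:fkw(p,[0,a[0],a[1]])[[0,2]]-[r,w[2]]
    s=least_squares(f,[-.3,2.2],bounds=([-.83,.07],[2.19,2.5])); q2,q3=s.x
    d=np.array([np.sin(q2+q3)*np.cos(q1),np.sin(q2+q3)*np.sin(q1),np.cos(q2+q3)])
    return np.array([q1,q2,q3,np.arccos(d@z)]).round(2),w.round(3),round(np.linalg.norm(s.fun),4)
if __name__=="__main__":
  for pit in(-20,-30,-40,-50):
    for b in((-66,0,50),(-52,0,90),(5,0,65)):
        print(pit,b,*ik(box2w(q0,[b])[0],12.,pit))
E
python3 feas.py
```

```text
-20 (-66, 0, 50) [ 0.51 -0.34  2.5   0.36] [0.21  0.146 0.153] 0.0631
-20 (-52, 0, 90) [ 0.49 -0.48  2.5   0.28] [0.223 0.149 0.193] 0.0449
-20 (5, 0, 65) [ 0.44 -0.36  2.49  0.3 ] [0.279 0.159 0.168] 0.0
-30 (-66, 0, 50) [ 0.49 -0.5   2.5   0.26] [0.231 0.151 0.201] 0.0355
-30 (-52, 0, 90) [ 0.47 -0.62  2.5   0.32] [0.245 0.153 0.241] 0.0117
-30 (5, 0, 65) [ 0.42 -0.4   2.43  0.2 ] [0.301 0.164 0.216] 0.0
-40 (-66, 0, 50) [ 0.46 -0.6   2.49  0.43] [0.261 0.157 0.244] 0.0
-40 (-52, 0, 90) [ 0.45 -0.62  2.43  0.5 ] [0.275 0.16  0.284] 0.0
-40 (5, 0, 65) [ 0.41 -0.39  2.34  0.36] [0.331 0.17  0.259] 0.0
-50 (-66, 0, 50) [ 0.43 -0.53  2.39  0.62] [0.297 0.165 0.282] 0.0
-50 (-52, 0, 90) [ 0.42 -0.54  2.32  0.68] [0.311 0.167 0.322] 0.0
-50 (5, 0, 65) [ 0.39 -0.34  2.24  0.57] [0.367 0.178 0.297] 0.0
```

The kinematic model now fits exactly. The target pitch is about -42°, which should be reachable and still clear the lip. Next come a few more tilt steps, and then the return.

```bash

python3 -m handwheel '[[[1,0,-0.2],0,0]]' >/dev/null
python3 -m handwheel '[[[1,0,-0.2],0,0]]' >/dev/null
python3 -m handwheel '[[[1,0,-0.1],0,0]]' >/dev/null
python3 -m handwheel '[[[1,0,-0.1],0,0]]' >/dev/null
python3 -m handwheel '[[[1,0,-0.1],0,0]]' >/dev/null
python3 -m handwheel '[[[1,0,0],0,0],[[1,0,0],0,0]]' >/dev/null
python3 -c "from h import *;log()"
cat >> feas.py <<'E'
E
python3 - <<'E'
from feas import *
for hd in (13,15):
  for pit in (-41,-44):
    for b in((-100,0,100),(-78,0,50),(-54,0,50),(-50,0,90),(-10,0,68)): print(hd,pit,b,*ik(box2w(q0,[b])[0],hd,pit))
E
```

```text
t 10.0 q [0.099 0.651 0.073 0.112 1.57  1.567] p [0.9572 0.1536 0.7219] pitch(up) -41.2 head 14.2 x [0.658 0.069 0.75 ] y [ 0.184 -0.98  -0.071] F [0.2 0.2 0. ]
13 -41 (-100, 0, 100) [ 0.48 -0.8   2.5   0.63] [0.232 0.148 0.298] 0.0004
13 -41 (-78, 0, 50) [ 0.45 -0.63  2.5   0.46] [0.253 0.152 0.248] 0.0034
13 -41 (-54, 0, 50) [ 0.43 -0.56  2.46  0.42] [0.277 0.156 0.248] 0.0
13 -41 (-50, 0, 90) [ 0.43 -0.61  2.42  0.51] [0.281 0.157 0.288] 0.0
13 -41 (-10, 0, 68) [ 0.4  -0.44  2.36  0.4 ] [0.32  0.164 0.266] 0.0
13 -44 (-100, 0, 100) [ 0.47 -0.78  2.47  0.68] [0.242 0.15  0.31 ] 0.0
13 -44 (-78, 0, 50) [ 0.45 -0.62  2.48  0.52] [0.264 0.154 0.26 ] 0.0
13 -44 (-54, 0, 50) [ 0.43 -0.54  2.43  0.48] [0.287 0.159 0.26 ] 0.0
13 -44 (-50, 0, 90) [ 0.42 -0.59  2.39  0.56] [0.291 0.159 0.3  ] 0.0
13 -44 (-10, 0, 68) [ 0.4  -0.43  2.33  0.46] [0.331 0.166 0.278] 0.0
15 -41 (-100, 0, 100) [ 0.45 -0.81  2.5   0.62] [0.234 0.14  0.298] 0.0025
15 -41 (-78, 0, 50) [ 0.43 -0.64  2.5   0.45] [0.255 0.144 0.248] 0.0055
15 -41 (-54, 0, 50) [ 0.41 -0.56  2.46  0.41] [0.279 0.148 0.248] 0.0
15 -41 (-50, 0, 90) [ 0.41 -0.61  2.42  0.49] [0.283 0.149 0.288] 0.0
15 -41 (-10, 0, 68) [ 0.38 -0.45  2.36  0.39] [0.322 0.156 0.266] 0.0
15 -44 (-100, 0, 100) [ 0.44 -0.79  2.47  0.67] [0.244 0.143 0.31 ] 0.0
15 -44 (-78, 0, 50) [ 0.42 -0.63  2.48  0.51] [0.266 0.147 0.26 ] 0.0
15 -44 (-54, 0, 50) [ 0.4  -0.55  2.43  0.47] [0.289 0.151 0.26 ] 0.0
15 -44 (-50, 0, 90) [ 0.4  -0.59  2.39  0.55] [0.293 0.152 0.3  ] 0.0
15 -44 (-10, 0, 68) [ 0.38 -0.43  2.33  0.45] [0.333 0.159 0.278] 0.0
```

```bash
cat >> h.py <<'E'
POSE=np.array([.5524839,.2171733,.17992])
def need(*tips):
    """tool-axis shifts (100 mm) taking the fingertip centre to box-frame points (mm)"""
    o=get_obs();R=Rt(o)
    for b in tips: print(b,"shift",(R.T@(box2w(POSE,[b])[0]-(o["eef_pos"]+.011*R[:,2]))*10).round(3))
def where():
    o=get_obs();R=Rt(o); d=o["eef_pos"]+.011*R[:,2]-[POSE[0],POSE[1],0]; c,s=np.cos(POSE[2]),np.sin(POSE[2])
    print("tip in box mm",(np.array([c*d[0]+s*d[1],-s*d[0]+c*d[1],d[2]])*1000).round(1)); log()
E
python3 -m handwheel '[[[0,0,0],-0.03,0],[[0,0,0],-0.03,0]]' >/dev/null
python3 -c "
from h import *;where();need((-78,0,400),(-78,0,200),(-74,0,110))"
```

```text
tip in box mm [ 395.  -134.3  713.7]
t 10.2 q [0.099 0.652 0.073 0.112 1.572 1.471] p [0.9571 0.1537 0.721 ] pitch(up) -41.3 head 14.3 x [0.639 0.164 0.751] y [ 0.247 -0.969  0.001] F [0.2 0.7 0.7]
(-78, 0, 400) shift [-5.408 -1.671 -1.405]
(-78, 0, 200) shift [-6.911 -1.673 -0.085]
(-74, 0, 110) shift [-7.561 -1.671  0.539]
```

```bash

python3 -m handwheel '[[[-0.45,-0.14,-0.12],0,0],[[-0.9,-0.28,-0.23],0,0],[[-0.9,-0.28,-0.23],0,0]]' >/dev/null
python3 -m handwheel '[[[-0.45,-0.14,-0.12],0,0],[[-0.9,-0.28,-0.23],0,0],[[-0.9,-0.28,-0.23],0,0]]' >/dev/null
python3 -c "from h import *;where()"
python3 -m handwheel '[[[-0.45,-0.14,-0.12],0,0],[[-0.9,-0.28,-0.23],0,0],[[-0.9,-0.28,-0.23],0,0]]' >/dev/null
python3 -m handwheel '[[[-0.45,-0.14,-0.12],0,0],[[-0.9,-0.28,-0.23],0,0],[[-0.9,-0.28,-0.23],0,0]]' >/dev/null
python3 -m handwheel '[[[-0.45,-0.14,-0.12],0,0],[[-0.9,-0.28,-0.23],0,0],[[-0.9,-0.28,-0.23],0,0]]' >/dev/null
python3 -m handwheel '[[[-0.45,-0.14,-0.12],0,0],[[-0.9,-0.28,-0.23],0,0],[[-0.9,-0.28,-0.23],0,0]]' >/dev/null
python3 -c "from h import *;where();need((-78,0,400),(-78,0,200),(-76,0,110))"
```

```text
tip in box mm [267.5 -96.2 632.2]
t 10.8 q [0.144 0.095 0.958 0.084 1.242 1.478] p [0.8249 0.1684 0.6395] pitch(up) -41.3 head 14.3 x [0.64  0.159 0.752] y [ 0.244 -0.97  -0.003] F [ 0.7 -0.3  1.4]
tip in box mm [-46.   -4.9 422.5]
t 12.0 q [ 0.395 -0.682  1.917 -0.124  1.065  1.73 ] p [0.5001 0.2021 0.4297] pitch(up) -41.3 head 14.4 x [0.64  0.16  0.751] y [ 0.246 -0.969 -0.002] F [ 1.4 -0.2  0.5]
(-78, 0, 400) shift [-0.378 -0.07  -0.089]
(-78, 0, 200) shift [-1.88  -0.065  1.231]
(-76, 0, 110) shift [-2.543 -0.062  1.84 ]
```

```bash

python3 -m handwheel '[[[-0.4,-0.07,-0.1],0,0],[[-0.7,-0.07,0.2],0,0],[[-0.9,-0.07,0.4],0,0]]' >/dev/null
python3 -m handwheel '[[[-0.3,0,0.25],0,0],[[-0.7,0,0.6],0,0],[[-0.98,0,0.83],0,0],[[-0.98,0,0.83],0,0]]' >/dev/null
python3 - <<'E'
from h import *
where();need((-78,0,140),(-76,0,110),(-74,0,50))
cv2.imwrite("pics/w1.png",grab_frame("wrist")[:,:,::-1])
print(proj("wrist",box2w(POSE,[(-63.5,30,68.5),(-63.5,-30,68.5),(-43,39,90),(-43,-39,90)])).round(0).tolist())
E
```

```text
tip in box mm [-76.   -1.1 197. ]
t 12.7 q [ 0.431 -0.788  2.331 -0.197  0.772  1.837] p [0.4699 0.2005 0.2043] pitch(up) -41.6 head 14.2 x [0.644 0.162 0.748] y [ 0.244 -0.97  -0.001] F [-0.7 -0.2  1.7]
(-78, 0, 140) shift [-0.439 -0.012  0.364]
(-76, 0, 110) shift [-0.65  -0.01   0.579]
(-74, 0, 50) shift [-1.085 -0.008  0.992]
[[288.0, 341.0], [356.0, 346.0], [278.0, 310.0], [370.0, 315.0]]
```

View pics/w1.png

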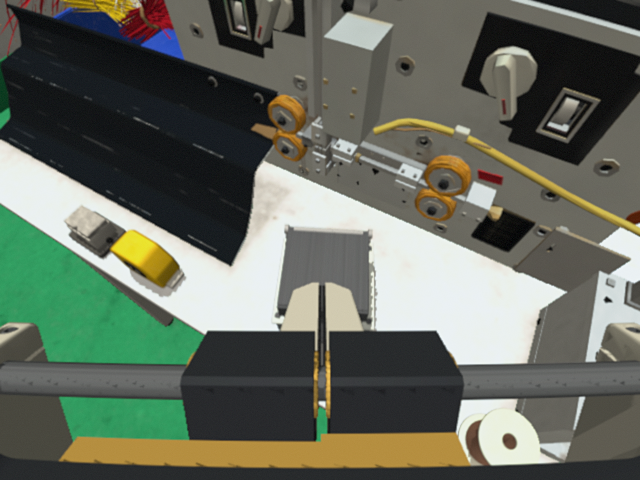

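The wrist view shows the closed fingertips at about (322,288), centred on the guard, which spans x 282-372. The spool at (500,435) is off to the right and below. I'll go down in front of the lip.

```bash

python3 -m handwheel '[[[-0.25,0,0.2],0,0],[[-0.45,0,0.4],0,0],[[-0.65,0,0.57],0,0],[[-0.65,0,0.57],0,0]]' >/dev/null
python3 -c "
from h import *;where();need((-77,0,70),(-76,0,48),(-56,0,48),(-54,0,58))"
```

```text
tip in box mm [-75.3  -0.7 114.9]
t 13.15 q [ 0.432 -0.731  2.439 -0.243  0.607  1.895] p [0.4706 0.201  0.1221] pitch(up) -41.3 head 14.2 x [0.641 0.161 0.751] y [ 0.245 -0.97  -0.001] F [0.  0.3 0.6]
(-77, 0, 70) shift [-0.348 -0.007  0.284]
(-76, 0, 48) shift [-0.507 -0.006  0.437]
(-56, 0, 48) shift [-0.375  0.007  0.586]
(-54, 0, 58) shift [-0.287  0.008  0.535]
```

```bash

python3 -m handwheel '[[[-0.2,0,0.15],0,0],[[-0.35,0,0.28],0,0],[[-0.51,0,0.43],0,0],[[-0.51,0,0.43],0,0]]' >/dev/null
python3 - <<'E'
from h import *
where();need((-56,0,48),(-54,0,58),(-52,0,95))
cv2.imwrite("pics/s1.png",cv2.resize(grab_frame("scene")[190:320,270:430,::-1],None,fx=4.5,fy=4.5,interpolation=cv2.INTER_CUBIC))
E
```

```text
tip in box mm [-71.8   1.   50.8]
t 13.55 q [ 0.435 -0.623  2.492 -0.324  0.456  1.99 ] p [0.4737 0.2033 0.0581] pitch(up) -41.5 head 14.2 x [0.642 0.162 0.749] y [ 0.244 -0.97  -0.   ] F [-0.1 -0.6  1.1]
(-56, 0, 48) shift [0.083 0.021 0.136]
(-54, 0, 58) shift [0.171 0.022 0.085]
(-52, 0, 95) shift [ 0.462  0.023 -0.146]
```

View pics/s1.png

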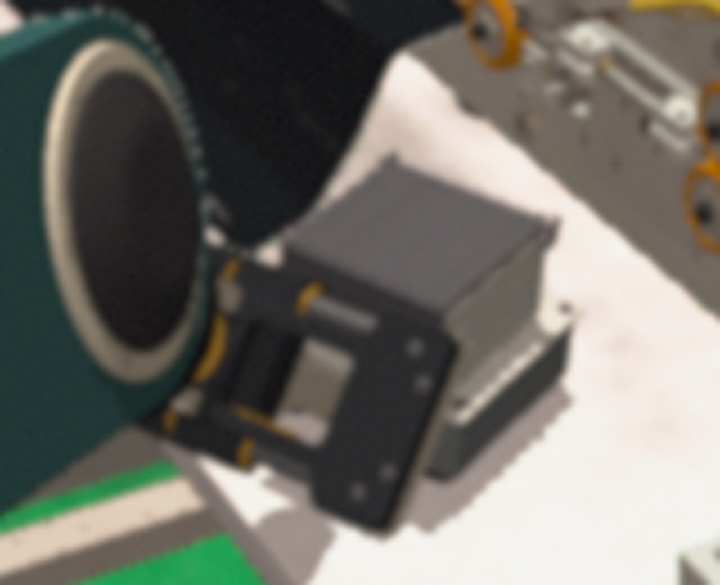

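The gripper is in front of the box, low and clear of it, though the lip is hidden behind the gripper. Next I slide the tip under the lip and raise it.

```bash

python3 -m handwheel '[[[0.04,0,0.07],0,0],[[0.08,0.01,0.13],0,0],[[0.09,0.01,0.14],0,0],[[0.09,0.01,0.14],0,0]]' | grep force
python3 -c "
from h import *;where()"
python3 -m handwheel '[[[0.06,0,-0.05],0,0],[[0.11,0,-0.1],0,0],[[0.11,0,-0.1],0,0]]' | grep force
python3 -c "
from h import *;where()"
python3 -m handwheel '[[[0.06,0,-0.05],0,0],[[0.11,0,-0.1],0,0],[[0.11,0,-0.1],0,0]]' | grep force
python3 -c "
from h import *;where();need((-52,0,95),(-40,0,95))"
```

```text
contact_force: [-9.2, -1.5, -2.9]
tip in box mm [-56.2   0.8  48.1]
t 14.0 q [ 0.422 -0.561  2.462 -0.325  0.422  1.987] p [0.489  0.2059 0.0554] pitch(up) -41.5 head 14.1 x [0.643 0.161 0.749] y [ 0.244 -0.97  -0.   ] F [-9.2 -1.5 -2.9]
contact_force: [-2.1, -0.3, -0.8]
tip in box mm [-55.6   1.2  65.2]
t 14.3 q [ 0.422 -0.59   2.45  -0.3    0.457  1.959] p [0.4896 0.2064 0.0724] pitch(up) -41.3 head 14.2 x [0.64  0.161 0.752] y [ 0.245 -0.97  -0.001] F [-2.1 -0.3 -0.8]
contact_force: [-1.8, 0.8, -0.9]
tip in box mm [-56.5   1.1  78.5]
t 14.6 q [ 0.423 -0.614  2.44  -0.28   0.491  1.936] p [0.4887 0.2062 0.0858] pitch(up) -41.3 head 14.2 x [0.641 0.161 0.751] y [ 0.245 -0.97  -0.001] F [-1.8  0.8 -0.9]
(-52, 0, 95) shift [ 0.153  0.014 -0.076]
(-40, 0, 95) shift [0.232 0.022 0.014]
```

A 9 N push showed up as I went in: the sloping finger touched the lip's edge. I'll check whether the box moved.

```bash
python3 - <<'E'
from h import *
t=grab_frame("top")[195:305,300:410,::-1]; s=grab_frame("scene")[190:320,270:430,::-1]
a=np.hstack([cv2.resize(t,(400,400),interpolation=cv2.INTER_CUBIC),cv2.resize(cv2.imread("pics/top0.png")[195:305,300:410],(400,400),interpolation=cv2.INTER_CUBIC)])
cv2.imwrite("pics/c3.png",a); cv2.imwrite("pics/topb.png",grab_frame("top")[:,:,::-1])
g=lambda i:np.float32(cv2.cvtColor(i,cv2.COLOR_BGR2GRAY))
A=g(cv2.imread("pics/top0.png"));B=g(cv2.imread("pics/topb.png"))
for r in((200,232,322,395),(200,262,322,345)): 
    y0,y1,x0,x1=r; print(cv2.phaseCorrelate(A[y0:y1,x0:x1].copy(),B[y0:y1,x0:x1].copy(),cv2.createHanningWindow((x1-x0,y1-y0),cv2.CV_32F)))
E
```

```text
((0.4788673297903685, 0.013722787844077544), 0.9830456523100535)
((-0.08888831659403706, 0.22266965588564602), 0.8819017807642618)
```

View pics/c3.png

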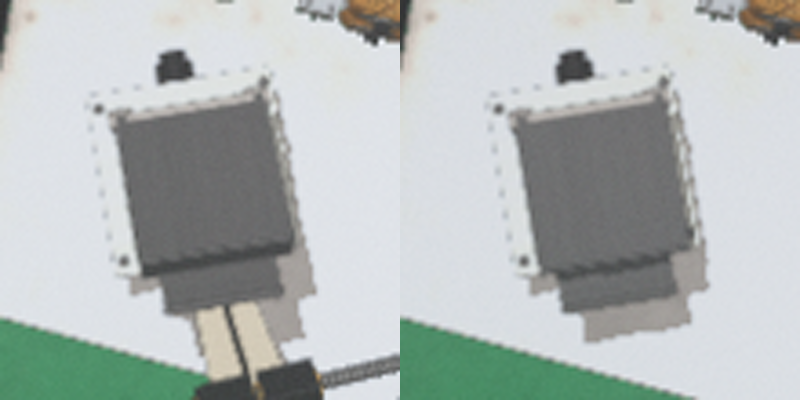

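The box has not moved (shift under 0.5 px), and the fingertips at about (235,310) are under the lip with the guard starting to rise. I'll keep lifting and going in.

```bash
python3 -c "
from h import *;need((-54,0,97),(-38,0,90),(-30,0,72),(-10,0,69))"
python3 -m handwheel '[[[0.06,0.01,-0.04],0,0],[[0.11,0.01,-0.08],0,0],[[0.15,0.01,-0.11],0,0],[[0.15,0.01,-0.11],0,0]]' | grep force
python3 -c "
from h import *;where();need((-38,0,90),(-30,0,72),(-10,0,69))"
```

```text
(-54, 0, 97) shift [ 0.174  0.012 -0.113]
(-38, 0, 90) shift [0.227 0.023 0.053]
(-30, 0, 72) shift [0.145 0.028 0.232]
(-10, 0, 69) shift [0.255 0.042 0.401]
contact_force: [-0.6, 0.0, -0.3]
tip in box mm [-55.    0.1  96.3]
t 15.15 q [ 0.419 -0.635  2.42  -0.255  0.529  1.907] p [0.4904 0.2055 0.1035] pitch(up) -41.4 head 14.2 x [0.641 0.161 0.75 ] y [ 0.245 -0.97  -0.001] F [-0.6  0.  -0.3]
(-38, 0, 90) shift [0.065 0.013 0.168]
(-30, 0, 72) shift [-0.018  0.018  0.347]
(-10, 0, 69) shift [0.092 0.032 0.517]
```

```bash

python3 -m handwheel '[[[0.02,0,0.05],0,0],[[0.04,0.01,0.1],0,0],[[0.06,0.01,0.16],0,0],[[0.06,0.01,0.16],0,0]]' | grep force
python3 - <<'E'
from h import *
where();need((-36,0,82),(-30,0,72),(-10,0,69))
t=cv2.resize(grab_frame("top")[185:315,290:420,::-1],(390,390),interpolation=cv2.INTER_CUBIC); s=cv2.resize(grab_frame("scene")[200:330,280:410,::-1],(390,390),interpolation=cv2.INTER_CUBIC)
cv2.imwrite("pics/c4.png",np.hstack([t,s]))
E
```

```text
contact_force: [-0.6, -0.8, -0.6]
tip in box mm [-39.    0.1  87.9]
t 15.55 q [ 0.407 -0.568  2.396 -0.257  0.488  1.905] p [0.5061 0.2082 0.0952] pitch(up) -41.6 head 14.2 x [0.643 0.162 0.748] y [ 0.245 -0.97  -0.   ] F [-0.6 -0.8 -0.6]
(-36, 0, 82) shift [-0.025  0.003  0.061]
(-30, 0, 72) shift [-0.06   0.007  0.173]
(-10, 0, 69) shift [0.05  0.02  0.342]
```

View pics/c4.png

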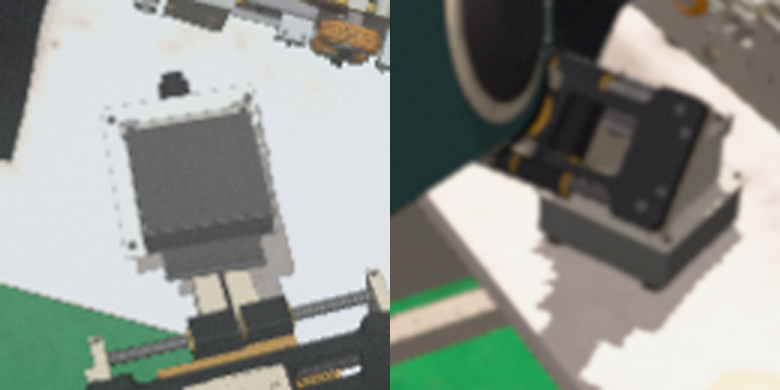

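The guard is clearly up and resting on the finger: its skirt shows at (200,240) in the top view, and the forces are under 1 N. I'll go down to toggle height and push in stages.

```bash

python3 -m handwheel '[[[-0.03,0,0.08],0,0],[[-0.06,0.01,0.17],0,0],[[-0.06,0.01,0.17],0,0]]' | grep force
python3 -c "
from h import *;where()"
python3 -m handwheel '[[[0.03,0,0.04],0,0],[[0.06,0,0.09],0,0],[[0.06,0,0.09],0,0]]' | grep force
python3 -c "
from h import *;where();need((-14,0,70),(-10,0,70),(-6,0,70))"
```

```text
contact_force: [0.0, -0.9, -0.4]
tip in box mm [-30.7  -0.4  71.2]
t 15.95 q [ 0.4   -0.515  2.394 -0.272  0.438  1.92 ] p [0.5143 0.2092 0.0785] pitch(up) -41.6 head 14.2 x [0.644 0.162 0.748] y [ 0.245 -0.97  -0.   ] F [ 0.  -0.9 -0.4]
contact_force: [0.2, -0.3, 0.0]
tip in box mm [-18.8   0.6  72.5]
t 16.25 q [ 0.396 -0.479  2.371 -0.274  0.421  1.92 ] p [0.5259 0.2124 0.0798] pitch(up) -41.4 head 14.2 x [0.641 0.162 0.75 ] y [ 0.245 -0.97  -0.001] F [ 0.2 -0.3  0. ]
(-14, 0, 70) shift [0.013 0.009 0.052]
(-10, 0, 70) shift [0.039 0.012 0.082]
(-6, 0, 70) shift [0.066 0.015 0.112]
```

```bash

python3 -m handwheel '[[[0.01,0,0.03],0,0],[[0.01,0.01,0.05],0,0],[[0.01,0.01,0.05],0,0]]' | grep force
python3 -m handwheel '[[[0.01,0,0.02],0,0],[[0.03,0,0.03],0,0],[[0.03,0,0.03],0,0]]' | grep force
python3 -c "
from h import *;where();need((-6,0,70))"
python3 -m handwheel '[[[0.01,0,0.02],0,0],[[0.03,0,0.03],0,0],[[0.03,0,0.03],0,0]]' | grep force
python3 - <<'E'
from h import *
where();need((-4,0,70),(0,0,70))
t=cv2.resize(grab_frame("top")[185:315,290:420,::-1],(390,390),interpolation=cv2.INTER_CUBIC); s=cv2.resize(grab_frame("wrist")[190:450,190:450,::-1],(390,390),interpolation=cv2.INTER_CUBIC)
cv2.imwrite("pics/c5.png",np.hstack([t,s]))
E
```

```text
contact_force: [-0.1, -0.1, -0.5]
contact_force: [-0.4, 1.2, -1.3]
tip in box mm [-10.9   0.1  69.6]
t 16.85 q [ 0.389 -0.45   2.358 -0.272  0.405  1.916] p [0.5337 0.2133 0.0769] pitch(up) -41.5 head 14.2 x [0.642 0.162 0.749] y [ 0.245 -0.97  -0.   ] F [-0.4  1.2 -1.3]
(-6, 0, 70) shift [0.036 0.005 0.034]
contact_force: [-5.9, -2.7, 2.3]
tip in box mm [-6.8  0.4 69.7]
t 17.15 q [ 0.388 -0.437  2.349 -0.271  0.401  1.915] p [0.5378 0.2143 0.077 ] pitch(up) -41.5 head 14.2 x [0.642 0.162 0.749] y [ 0.245 -0.97  -0.   ] F [-5.9 -2.7  2.3]
(-4, 0, 70) shift [0.02  0.006 0.019]
(0, 0, 70) shift [0.047 0.008 0.049]
```

View pics/c5.png

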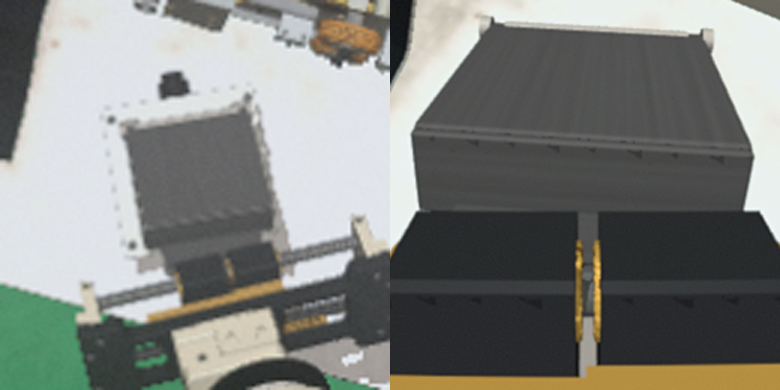

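The top view shows the finger carriage at (225,265) now right up to the lip, which explains the rise to about 7 N. By geometry the toggle's ball is already about 5 mm past tip-over. I'll ease up a little, which relieves the lip and pushes the toggle slightly further, and then check.

```bash

python3 -m handwheel '[[[0.02,0,0],0,0],[[0.04,0,0],0,0],[[0.04,0,0],0,0]]' | grep force
python3 -c "
from h import *;where()"
python3 -m handwheel '[[[0.01,0,0.01],0,0],[[0.01,0,0.02],0,0],[[0.01,0,0.02],0,0]]' | grep force
python3 -c "
from h import *;where();need((-12,0,73),(-30,0,78),(-50,0,84),(-60,0,70),(-67,0,56),(-78,0,48))"
```

```text
contact_force: [-9.9, -4.4, 4.6]
tip in box mm [-4.2  0.5 72.9]
t 17.55 q [ 0.387 -0.434  2.341 -0.267  0.405  1.91 ] p [0.5403 0.2149 0.0802] pitch(up) -41.5 head 14.2 x [0.642 0.162 0.749] y [ 0.245 -0.97  -0.   ] F [-9.9 -4.4  4.6]
contact_force: [-10.3, -5.6, 4.7]
tip in box mm [-2.1  0.5 72. ]
t 17.85 q [ 0.386 -0.427  2.338 -0.268  0.402  1.91 ] p [0.5423 0.2153 0.0793] pitch(up) -41.5 head 14.2 x [0.642 0.162 0.749] y [ 0.245 -0.97  -0.   ] F [-10.3  -5.6   4.7]
(-12, 0, 73) shift [-0.058 -0.001 -0.08 ]
(-30, 0, 78) shift [-0.14  -0.013 -0.248]
(-50, 0, 84) shift [-0.227 -0.027 -0.437]
(-60, 0, 70) shift [-0.398 -0.033 -0.419]
(-67, 0, 56) shift [-0.549 -0.038 -0.379]
(-78, 0, 48) shift [-0.682 -0.045 -0.408]
```

Force went up to about 12 N, so I'm withdrawing now, backwards along the finger so the guard slides down it.

```bash

python3 -m handwheel '[[[-0.03,0,-0.04],0,0],[[-0.06,0,-0.08],0,0],[[-0.1,-0.01,-0.16],0,0],[[-0.14,-0.01,-0.25],0,0],[[-0.17,-0.02,-0.31],0,0],[[-0.2,-0.02,-0.37],0,0],[[-0.23,-0.03,-0.43],0,0],[[-0.23,-0.03,-0.43],0,0]]' | grep force
python3 - <<'E'
from h import *
where();need((-58,0,74),(-64,0,62),(-69,0,52),(-80,0,48))
o=grab_frame("top")[:,:,::-1]; cv2.imwrite("pics/topc.png",o)
g=lambda i:np.float32(cv2.cvtColor(i,cv2.COLOR_BGR2GRAY))
A=g(cv2.imread("pics/top0.png"));B=g(np.ascontiguousarray(o))
for y0,y1,x0,x1 in((200,232,322,395),(200,262,322,345)): print(cv2.phaseCorrelate(A[y0:y1,x0:x1].copy(),B[y0:y1,x0:x1].copy(),cv2.createHanningWindow((x1-x0,y1-y0),cv2.CV_32F)))
E
```

```text
contact_force: [-0.6, -0.3, -0.8]
tip in box mm [-50.1   0.6  83.7]
t 18.65 q [ 0.416 -0.6    2.422 -0.268  0.494  1.921] p [0.4951 0.2068 0.091 ] pitch(up) -41.4 head 14.2 x [0.642 0.162 0.75 ] y [ 0.245 -0.969 -0.   ] F [-0.6 -0.3 -0.8]
(-58, 0, 74) shift [-0.125  0.001  0.005]
(-64, 0, 62) shift [-0.254 -0.003  0.039]
(-69, 0, 52) shift [-0.362 -0.006  0.068]
(-80, 0, 48) shift [-0.465 -0.014  0.012]
((0.4864622333957911, -0.020155327119457667), 1.0092373625437419)
((-0.0046446947033942365, 0.18869230246930613), 0.9248526748269796)
```

The box is unmoved and the guard is still resting on the finger. The tip reached x = -2 mm, so the ball must have been carried to at least +6 mm, well past tip-over. Now I lower the guard and draw the finger out.

```bash

python3 -m handwheel '[[[-0.06,0,0],0,0],[[-0.12,0,0],0,0],[[-0.18,0,0.02],0,0],[[-0.25,0,0.04],0,0],[[-0.31,0,0.05],0,0],[[-0.36,0,0.06],0,0],[[-0.41,-0.01,0.04],0,0],[[-0.46,-0.01,0.01],0,0]]' | grep force
python3 -c "
from h import *;where();need((-80,0,48),(-95,0,100),(-100,0,200))"
python3 -m handwheel '[[[0,0,-0.05],0,0],[[0,0,-0.1],0,0],[[0.05,0,-0.2],0,0],[[0.2,0,-0.4],0,0]]' 
python3 - <<'E'
from h import *
where();need((-90,0,120),(-90,0,250))
t=cv2.resize(grab_frame("top")[185:315,290:420,::-1],(390,390),interpolation=cv2.INTER_CUBIC); s=cv2.resize(grab_frame("wrist")[190:450,190:450,::-1],(390,390),interpolation=cv2.INTER_CUBIC)
cv2.imwrite("pics/c6.png",np.hstack([t,s]))
E
```

```text
contact_force: [0.6, -1.0, 0.1]
tip in box mm [-74.9   1.3  50.3]
t 19.5 q [ 0.439 -0.632  2.496 -0.325  0.464  1.991] p [0.4706 0.203  0.0576] pitch(up) -41.7 head 14.1 x [0.645 0.162 0.747] y [ 0.244 -0.97   0.   ] F [ 0.6 -1.   0.1]
(-80, 0, 48) shift [-0.052  0.009 -0.024]
(-95, 0, 100) shift [ 0.237 -0.001 -0.481]
(-100, 0, 200) shift [ 0.951 -0.004 -1.183]
clock: 19.9
eef_pos: [0.4539, 0.1987, 0.0978]
orientation: [-0.05, 0.906, 0.113, 0.405]
contact_force: [0.5, 0.8, 0.6]
finger_gap: 0.0006
tip in box mm [-92.1  -0.   90.4]
t 19.9 q [ 0.45  -0.761  2.49  -0.27   0.599  1.931] p [0.4539 0.1987 0.0978] pitch(up) -41.9 head 14.1 x [0.647 0.164 0.745] y [ 0.244 -0.97   0.001] F [0.5 0.8 0.6]
(-90, 0, 120) shift [ 0.234  0.001 -0.181]
(-90, 0, 250) shift [ 1.203  0.003 -1.049]
```

View pics/c6.png

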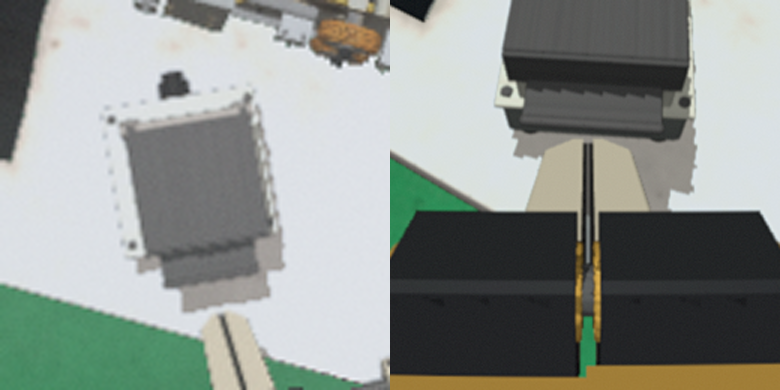

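The guard is shut, as at the start, with the lip at (210,268) and the finger free. I'll retreat upwards, compare the final top view with the first one, and hand in.

```bash

python3 -m handwheel '[[[0.2,0,-0.2],0,0],[[0.5,0,-0.5],0,0],[[0.8,0,-0.75],0,0],[[0.8,0,-0.75],0,0],[[0.8,0,-0.75],0,0]]' >/dev/null
python3 - <<'E'
from h import *
where()
B=grab_frame("top")[:,:,::-1].astype(int);A=cv2.imread("pics/top0.png").astype(int)
d=abs(A-B).max(2)>40
for n,(y0,y1,x0,x1) in dict(box=(205,280,320,390),tape=(232,268,225,275),die=(218,252,182,226),spool=(280,320,428,462)).items(): print(n,d[y0:y1,x0:x1].sum())
hand_in(); print("handed in")
E
```

```text
tip in box mm [-89.9   1.5 201.1]
t 20.5 q [ 0.454 -0.829  2.343 -0.215  0.809  1.86 ] p [0.4558 0.2006 0.2084] pitch(up) -41.8 head 14.0 x [0.646 0.163 0.746] y [ 0.243 -0.97   0.001] F [-0.1 -0.4 -0.7]
box 0
tape 0
die 0
spool 105
the job is handed in; nothing more can be done
handed in
```

The job is handed in at 20.5 s of the 56 s. As far as I can tell the toggle is on and the guard is shut over it, but I never saw the toggle itself.

**What I did:** The moves only turn the tool about its own axis, so I tilted it to about 41° below horizontal by commanding poses beyond the arm's reach in free space. With the gripper closed, I put the fingertips under the lip and lifted the guard. With the guard resting on the fingers, I pushed the toggle towards the hinge. I then drew the fingers back out from under the lip, and the guard dropped shut.

**Last checks:**
- **Toggle:** it is hidden under the guard, so this rests on geometry. The fingertip reached x = -2 mm in the box frame, which puts the ball at about +7 mm against a tip-over point of -2 mm.
- **Guard and box:** in the final top picture no pixel of the box or guard had changed noticeably from the first picture. The wrist force was back to noise level and the gripper was about 11 cm above the guard.
- **Surroundings:** the tape measure and die block showed no change. The spool's patch showed 105 changed pixels. I put that down to the gripper or its shadow in the view, because the arm never came near it and no contact was felt, but I did not check it further.

**Less gentle than asked:** there were two contact peaks, neither of which moved the box measurably.
- About 10 N when the finger first brushed the lip's edge.
- About 12 N at the end of the push, probably the finger carriage against the lip. That is the gripper's body rather than a finger, and slightly over the force at which the box was said to slide.

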